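Pin a model-car wheel in the wheel fork

TASK

Take the wheel that stands upright in the grey dock and set it gently, upright and lined up, in the cradle between the two uprights of the aluminium wheel fork, and let it go. Then take the longer of the two axle pins and push it from the fork's entry side (the side facing the robot's right) through the first upright, the wheel's hub and the second upright until its thick head is snug against the upright. Leave the shorter pin and the other things on the table where they are.

Things in the scene. Friction and masses are not known exactly. Their poses are not given: they have to be found in the camera images.
- fork: Aluminium wheel fork, fixed. Origin: centre of its base's underside (base 130 mm in x, 90 in y, 12 thick). y is the axle direction, within 0.35 rad of world +y; z up. Two flat uprights 44 mm wide (x), at y -33 to -25 and +25 to +33 mm, tops 81 mm above the table, each with a 14 mm through hole on the axle line, 66 mm above the table. Between them a black V cradle carries the wheel.
- fork_axis (a point): Point on the fork's axle line midway between the uprights, 66 mm above the table: the hub centre of a wheel resting on the two 45 degree ramps of the V cradle comes here. The gap between the uprights is 50 mm. Axes as the fork's.
- fork_entry (a point): Centre of the hole's mouth on the outer face of the entry upright (the fork's -y side, towards the robot's right). The pin enters here, travelling along the fork's +y, and its head ends against this face.
- wheel: The wheel to mount: black tyre on a white five-spoke rim, 86 mm diameter, 38 mm wide, about 120 g, upright in the grey dock, hub centre 56 mm above the table. Origin: hub centre; y: axle direction (within 0.4 rad of world y). The round hub bore is 15 mm, open right through. The tyre's flat sides reach 13 mm inwards from the tread; pinch across the 38 mm width at the top.
- dock: Grey plastic dock fixed to the table in which the wheel stands; 130 x 56 mm base, side guides up to 28 mm high; axes as the wheel's; origin centre of its underside. The wheel lifts straight out.
- pin_long: The axle pin to use: steel shaft 12 mm diameter, 95 mm long, the last 10 mm tapering to 6 mm, with an aluminium round head 20 mm diameter, 56 mm long; about 110 g. Lies level, tip roughly to the robot's left, axis 34 mm above the table, on a black saddle. Origin: on the axis at the shoulder between head and shaft; y runs along the shaft to the tip, the head ends at y = -56 mm.
- saddle_long: Fixed black saddle under the long pin: base plate 46 x 130 mm, 6 mm thick, and two low V blocks, one under the last 14 mm of the head, one near the middle of the shaft. Most of the head stands free on both sides, down to the base plate. Origin: centre of its underside; axes as the pin's. The pin lifts straight out.
- long_tip (a point): Tip of the long pin, 95 mm from its origin along its y axis.
- pin_short: The shorter axle pin: same head, shaft only 52 mm long (total 108 mm). Not to be used; leave it on its saddle. Which pin lies nearer to the robot varies. Origin and axes as the long pin's.
- spare_wheel: Spare wheel lying flat (86 mm diameter, 38 mm high), leave alone. Origin at its centre.
- tape: Black roll, ring of 90 mm outside diameter, 20 mm high, leave alone. Origin under its centre.
- jar: Small jar 44 mm diameter, 65 mm high, leave alone. Origin under its centre.
- driver: Screwdriver 170 mm long lying down, leave alone.
- battery: Blue battery pack 138 x 46 x 25 mm, leave alone. Origin under its centre.
- shock: Loose shock absorber about 115 mm long and 22 mm thick lying down, leave alone. Origin at one end of its body.
There are look-alikes about, which are no part of the job. Leave any green or orange look-alike of the wheel alone.

How it is judged:
On the way, in this order (a step that is already met when the one before it is completed fails the run):
1. The wheel stands in the fork's cradle between the uprights, lined up and released, before the pin goes in (x of wheel in the frame of fork between -0.006 and 0.006 m and y of wheel in the frame of fork between -0.01 and 0.01 m and z of wheel in the frame of fork between 0.06 and 0.072 m and angle between the y axis of wheel and the y axis of fork, either way round below 0.15 rad and contact force between the fingers and wheel below 0.1 N and linear speed of wheel below 0.02 m/s), for 0.2 s.
2. The long pin's tip has passed the hub and the second upright (x of wheel in the frame of fork between -0.006 and 0.006 m and y of wheel in the frame of fork between -0.01 and 0.01 m and z of wheel in the frame of fork between 0.06 and 0.072 m and angle between the y axis of wheel and the y axis of fork, either way round below 0.15 rad and x of long_tip in the frame of fork between -0.006 and 0.006 m and z of long_tip in the frame of fork between 0.06 and 0.072 m and angle between the y axis of pin_long and the y axis of fork, either way round below 0.1 rad and y of long_tip in the frame of fork above 0.036 m), for 0.1 s.
At the end, for the whole second after the job is handed in: Wheel in the cradle, hub within 6 mm of the axle line, 10 mm of its middle, 0.15 rad; long pin through both uprights and hub, its shoulder within 5 mm of the entry upright, within 6 mm and 0.1 rad of the axle line; both at rest (under 20 mm/s) (x of wheel in the frame of fork between -0.006 and 0.006 m and y of wheel in the frame of fork between -0.01 and 0.01 m and z of wheel in the frame of fork between 0.06 and 0.072 m and angle between the y axis of wheel and the y axis of fork, either way round below 0.15 rad and x of long_tip in the frame of fork between -0.006 and 0.006 m and z of long_tip in the frame of fork between 0.06 and 0.072 m and angle between the y axis of pin_long and the y axis of fork, either way round below 0.1 rad and y of pin_long in the frame of fork between -0.038 and -0.029 m and x of pin_long in the frame of fork between -0.006 and 0.006 m and z of pin_long in the frame of fork between 0.06 and 0.072 m and linear speed of each of wheel, pin_long below 0.02 m/s); the robot touches nothing.
It fails at once if One of the things to be left alone was moved by more than 30 mm (distance of any of pin_short, spare_wheel, tape, jar, driver, battery, shock from where it was at the start of the episode above 0.03 m).
It fails at once if The wheel was let fall into the fork (loose and faster than 0.5 m/s, a drop of over about 13 mm) (contact force between the fingers and wheel below 0.1 N and linear speed of wheel above 0.5 m/s).
It fails at once if The wheel was banged into the fork (more than 40 N) (contact force between wheel and fork above 40 N).
It also fails if it takes over 64 s, if anything falls off the work surface, if the arm or the gripper's body presses on something with over 40 N, if the wrist force passes 120 N, or if a joint passes its speed limit or range.

ROBOT

A 6-joint arm with a two-finger parallel gripper is mounted at the origin on the work surface. World frame = base frame: x ahead of the robot, y to its left, z up, the work surface at z = 0. Lengths are in m, angles in rad, forces in N, time in s.
With the tool pointing down it reaches from about 0.275 to 0.725 m from the base axis. Payload 15.9 kg.
Tool frame: the origin (TCP) lies between the finger pads; the fingertips stand 11 mm ahead of it and the grasp point (between the pads) lies 8 mm behind it; z points along the fingers, y is the line along which they close (so a half turn about z gives the same grasp; the last joint's range is limited). The gripper opens to 85 mm and grips with 20 to 120 N. Pads are 22 mm wide; open, the fingers measure 114 mm over their backs; the gripper's body (76 mm by 85 mm) begins 54 mm behind the grasp point. The pads swing forward as they close: fully open they stand 13 mm farther back than shut.
Start: joints at [0, 0.213, -0.034, 1.323, 0, 1.571], TCP at [0.5, -0, 0.242] pointing down, gripper open.
Joint ranges: [-2.98, 2.98], [-0.74, 1.72], [-1.14, 1.35], [-2.1, 2.04], [-1.57, 1.44], [-3.14, 3.14]. Speed limits (rad/s): [1.89, 1.89, 2.39, 2.57, 3.14, 3.14].

INTERFACE

Orientations are given as a rotation vector (axis times angle).
In Python, from bench import * gives the robot as it stands. The module is installed in compiled form; this text tells all that it offers.
- The arm moves only by the shell command python3 -m inch 'ROWS' [OPENING] [FORCE]. ROWS is JSON, a list of rows, each a list of 6 numbers: the shift along the tool's x, y, z each as a share of 30 cm, from -1 to 1, then the turn, a rotation vector about the tool's x, y, z each as a share of pi rad, from -1 to 1. A call has 1 to 20 rows; each row is the pose to reach, as a shift and turn from the pose commanded when the call began, along the tool's axes at that moment, turning the shorter way round; what a row does not reach only later rows make up. A row lasts 1/8 s, in which the tool goes at most 62.5 mm and 10.7 degrees, less where a joint would pass 70% of its speed; a pose out of reach is approached as far as the arm can. A call with a number of a shift or a turn outside -1 to 1 is refused whole. A call with a gripper value outside its range is refused whole. OPENING is the gripper command: -1 is fully open, 1 is shut, values between are in proportion, set as the call begins (- or left out, the last holds). The fingers move at their own pace and stop on an object; FORCE is the grip in N (left out, the last holds). Time passes only in rows, so rows that repeat a pose let the fingers close. It gives the time, the measured TCP pose, the force, the opening and the grip force at its end, in the units of the state.
- state(): the state, without advancing time (a new reading comes with each control period).
- read_camera(name): name is "scene" or "side" or "wrist"; returns a dict with "color" (400x640x3 uint8, red, green, blue), "range_z" (400x640 float32, m along the optical axis (not along the pixel's ray), 0 where there is no reading), "fovy" (degrees; the focal length in pixels is half the picture's height over the tangent of half this angle, whatever the lens; pixels are square), "cx", "cy" (the principal point, pixels), "camera_from_world" (4x4, takes a point from world to camera coordinates); the wrist camera has in their place "T_tool_cam" (4x4, takes a point from camera to tool coordinates, whose origin is the TCP and whose axes are the flange's). Camera axes: x right, y up, looking along -z (the intrinsics and any distortion apply to the point x, -y, -z); pixel columns grow to the right and rows downward; lengths in m; the calibration is good to about 2 mm. The wrist camera is an equidistant fisheye: a pixel r from the principal point sees the ray r / f radians off the axis. A picture is of the moment at which its call begins: read the wrist's pose just before it.
- sign_off(): hands the job in; it is judged then, once.
Trained networks look in the newest picture that a camera, given by its name, has taken for a name from the list of things; names that differ only in an ending like _2 or _b are one class to them, and where a whole thing is asked for, a point or a joint stands for the part that bears it (a point fixed in the world has none). Each returns a list of dicts, best first, with "p" (0 to 1); they miss things now and then, are a little off and sometimes report something else, mostly with a low value. They report only what shows in the picture. A call takes as long as a camera call. They do not tell look-alikes from the thing itself.
- trace(camera, label): "mask" (400x640 bool, what is visible of it) and "at" ([column, row] in pixels, amid what is visible of it).
- tip_of(camera, label): "at" ([column, row] in pixels: a listed point, or the origin of a listed thing).
The state is a dict: "clock": time; "joint_positions": joint angles; "qvel": joint speeds; "joint_efforts": joint torques, N m; "ee_pos": TCP position; "tool_rot": TCP orientation; "contact_force": force on the tool from outside, world axes, zero at the start; "wrist_torque": the same for the moment, N m; "gripper_width": finger opening in m; "grasp_force": force on a finger pad.
Only numpy, scipy, OpenCV 4.12 (cv2) and the standard library are available. Lean on these libraries where they do the work, as an engineer would, in place of code of your own. Each camera call takes 0.05 s, during which the arm holds its last target. There are 200 camera calls.

## Working session

There is one attempt and no reset: what is moved stays moved. The work goes in short steps, Python scripts to look and compute and a shell command to move; the robot and the scene stay as the last step left them, time stands still between calls to the robot, and variables do not carry over. Pictures are saved under pics/ and viewed, at most 10 in all, crops included, and the job is handed in when it is done.

```bash
mkdir -p pics; cat > h.py <<'E'
from bench import *
import numpy as np, cv2
from scipy.spatial.transform import Rotation as R
def f_of(c): return 200/np.tan(np.radians(c["fovy"])/2)
def cloud(c, st=None):
    f=f_of(c); v,u=np.mgrid[0:400,0:640].astype(float); z=c["range_z"].astype(float)
    dx=(u-c["cx"]);dy=(v-c["cy"])
    if "T_tool_cam" in c:
        r=np.hypot(dx,dy)+1e-9; t=np.tan(np.minimum(r/f,1.5)); X=dx/r*t*z; Y=dy/r*t*z
        P=np.stack([X,-Y,-z,np.ones_like(z)],-1)
        T=np.eye(4);T[:3,:3]=R.from_rotvec(st["tool_rot"]).as_matrix();T[:3,3]=st["ee_pos"]
        M=T@c["T_tool_cam"]
    else:
        P=np.stack([dx/f*z,-dy/f*z,-z,np.ones_like(z)],-1); M=np.linalg.inv(c["camera_from_world"])
    W=(P@M.T)[...,:3]; W[z<=0]=np.nan
    return W
def save(n,c): cv2.imwrite("pics/"+n+".png",c["color"][...,::-1])
E
python3 - <<'E'
from h import *
s=state(); print({k:np.round(v,3).tolist() for k,v in s.items()})
ims=[]
for n in ["scene","side"]:
    c=read_camera(n); W=cloud(c); ims.append(c["color"]); np.savez(n+".npz",W=W,c=c["color"])
    for l in ["fork","wheel","dock","pin_long","pin_short","saddle_long","spare_wheel"]:
        for d in trace(n,l):
            if d["p"]<.3: continue
            print(n,l,round(d["p"],2),np.round(d["at"]),np.round(np.nanmedian(W[d["mask"]],0),3),int(d["mask"].sum()))
    save(n,c)
E
```

```text
{'clock': 0.0, 'joint_positions': [0.0, 0.213, -0.035, 1.324, 0.0, 1.571], 'qvel': [-0.0, 0.001, 0.001, 0.0, -0.002, 0.002], 'joint_efforts': [-0.001, -68.618, 48.713, 0.018, -0.0, -0.0], 'ee_pos': [0.5, 0.0, 0.242], 'tool_rot': [-2.221, -2.221, 0.001], 'contact_force': [-0.22, -0.975, 0.087], 'wrist_torque': [-0.023, -0.068, 0.001], 'grasp_force': 0.0, 'gripper_width': 0.086}
scene fork 0.74 [289. 209.] [0.577 0.07  0.02 ] 1002
scene wheel 0.91 [411. 238.] [0.403 0.437 0.075] 381
scene wheel 0.91 [449. 290.] [0.452 0.632 0.065] 702
scene wheel 0.66 [364. 230.] [0.485 0.313 0.079] 489
scene dock 0.64 [352. 242.] [0.517 0.317 0.016] 302
scene dock 0.49 [366. 230.] [0.482 0.313 0.077] 525
scene pin_long 0.41 [357. 243.] [0.516 0.321 0.016] 331
scene saddle_long 0.71 [273. 163.] [ 0.47  -0.142  0.008] 200
scene saddle_long 0.5 [356. 241.] [0.514 0.322 0.016] 391
scene spare_wheel 0.74 [343. 198.] [0.426 0.157 0.033] 539
side fork 0.93 [351. 222.] [0.56  0.036 0.022] 1358
side wheel 0.9 [289. 166.] [0.471 0.291 0.065] 583
side wheel 0.82 [257. 156.] [0.386 0.414 0.051] 521
side wheel 0.55 [258. 122.] [0.439 0.614 0.052] 390
side wheel 0.47 [289. 183.] [0.46  0.278 0.01 ] 382
side dock 0.88 [290. 182.] [0.457 0.278 0.01 ] 383
side pin_long 0.87 [348. 288.] [ 0.46  -0.163  0.039] 290
side pin_short 0.74 [432. 332.] [ 0.59  -0.322  0.038] 428
side saddle_long 0.98 [337. 287.] [ 0.451 -0.136  0.004] 538
side spare_wheel 0.61 [290. 213.] [0.416 0.14  0.029] 734
```

View pics/scene.png

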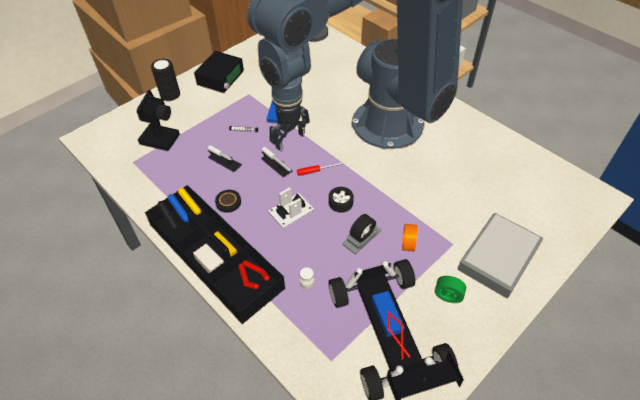

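View pics/side.png

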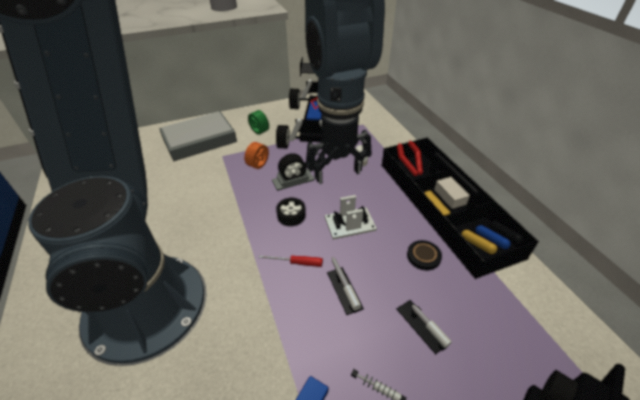

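```bash
python3 - <<'E'
from h import *
s=state(); c=read_camera("wrist"); W=cloud(c,s); save("w0",c); np.savez("w0.npz",W=W,c=c["color"])
print(c["T_tool_cam"].round(3).tolist(), c["fovy"],c["cx"],c["cy"])
for l in ["fork","wheel","dock","pin_long","saddle_long"]:
  for d in trace("wrist",l):
    if d["p"]>.3: print(l,round(d["p"],2),np.round(d["at"]),np.round(np.nanmedian(W[d["mask"]],0),3),int(d["mask"].sum()))
for l in ["fork_axis","fork_entry","wheel","long_tip","pin_long"]:
  print(l,[(round(d["p"],2),np.round(d["at"])) for d in tip_of("wrist",l)][:2])
E
```

```text
[[-0.0, 0.962, 0.273, 0.07], [1.0, -0.0, 0.002, -0.0], [0.002, 0.273, -0.962, -0.132], [0.0, 0.0, 0.0, 1.0]] 65.70646984690485 319.89572920143723 198.35072864273857
fork 0.69 [293. 289.] [ 0.463 -0.144  0.04 ] 1178
fork 0.63 [372. 121.] [0.56  0.061 0.013] 7818
pin_long 0.63 [290. 288.] [ 0.463 -0.143  0.04 ] 1183
saddle_long 0.68 [300. 264.] [ 0.47  -0.122  0.007] 1982
saddle_long 0.51 [174. 377.] [ 0.238 -0.367  0.025] 312
fork_axis [(0.7, array([389., 125.]))]
fork_entry [(0.86, array([383., 153.]))]
wheel []
long_tip [(0.58, array([286., 226.])), (0.53, array([389., 126.]))]
pin_long [(0.92, array([290., 293.]))]
```

View pics/w0.png

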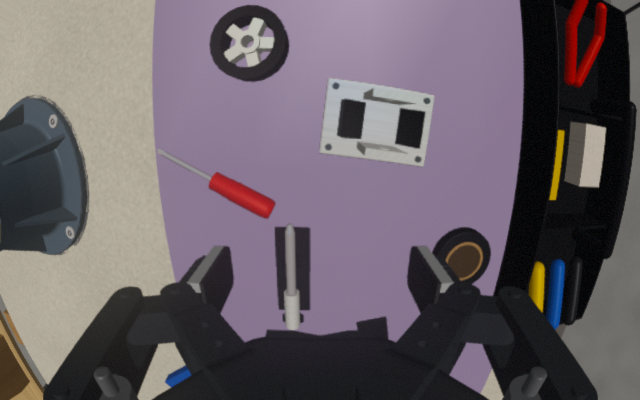

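```bash
cat >> h.py <<'E'
def forkpose(W):
    x,y,z=W[...,0],W[...,1],W[...,2]
    m=(abs(x-.565)<.11)&(abs(y-.055)<.09)&(z>.007)&(z<.018)
    p=W[m][:,:2]; (c,s,a)=cv2.minAreaRect((p*1000).astype(np.float32)); print("fork base",np.round(c,1),np.round(s,1),round(a,1),len(p))
    m=(abs(x-.565)<.11)&(abs(y-.055)<.09)&(z>.074)&(z<.09); p=W[m]
    print("upright tops",len(p),p.mean(0).round(4) if len(p) else ''); return p
def pinfit(W,cx,cy,r=.12):
    x,y,z=W[...,0],W[...,1],W[...,2]
    m=(abs(x-cx)<.05)&(abs(y-cy)<r)&(z>.031)&(z<.055); p=W[m]
    c=p[:,:2].mean(0);d=np.linalg.svd(p[:,:2]-c)[2][0]; d*=np.sign(d[1])
    t=(p[:,:2]-c)@d; n=(p[:,:2]-c)@np.array([d[1],-d[0]])
    for a in np.arange(t.min(),t.max(),.008):
        k=(t>=a)&(t<a+.008)
        if k.sum()>2: print(f"{a*1000:.0f}: n {n[k].min()*1000:.1f}..{n[k].max()*1000:.1f} z {p[k,2].max()*1000:.1f} xy {(c+d*(a+.004)).round(4)}")
    print("dir",d,"yaw",np.arctan2(-d[0],d[1]),"len",np.ptp(t),"tip",c+d*t.max())
E
python3 - <<'E'
from h import *
W=np.load("w0.npz")["W"]
p=forkpose(W)
for y in [0.03,.08]:
    q=p[abs(p[:,1]-y)<.022]; print(y,len(q),q.mean(0).round(4),np.ptp(q,0).round(4))
pinfit(W,.467,-.13)
for n in ["side","scene"]:
    S=np.load(n+".npz")["W"]
    print(n);pinfit(S,.467,-.13);print('far'); pinfit(S,.595,-.30)
E
```

```text
fork base [539.6  67.4] [107.5 196.4] 74.5 4878
upright tops 817 [0.5665 0.06   0.0812]
0.03 410 [0.5632 0.0315 0.0812] [0.0444 0.013  0.0094]
0.08 407 [0.5697 0.0886 0.0812] [0.0446 0.0128 0.0096]
-73: n -12.2..11.3 z 45.4 xy [ 0.4615 -0.2047]
-65: n -12.2..12.7 z 45.4 xy [ 0.4616 -0.1967]
-57: n -9.8..9.3 z 45.6 xy [ 0.4617 -0.1887]
-49: n -10.6..9.5 z 45.6 xy [ 0.4618 -0.1807]
-41: n -10.2..8.4 z 45.9 xy [ 0.4619 -0.1727]
-33: n -10.0..8.7 z 45.9 xy [ 0.462  -0.1647]
-25: n -9.8..8.8 z 45.9 xy [ 0.4621 -0.1567]
-17: n -9.9..8.8 z 45.7 xy [ 0.4622 -0.1487]
-9: n -6.6..5.3 z 41.7 xy [ 0.4623 -0.1407]
-1: n -6.5..5.3 z 42.1 xy [ 0.4624 -0.1327]
7: n -6.1..4.3 z 41.5 xy [ 0.4625 -0.1247]
15: n -12.5..11.5 z 41.7 xy [ 0.4626 -0.1167]
23: n -12.3..10.5 z 41.9 xy [ 0.4626 -0.1087]
31: n -5.2..4.9 z 42.1 xy [ 0.4627 -0.1007]
39: n -4.8..5.1 z 42.4 xy [ 0.4628 -0.0927]
47: n -5.5..5.2 z 41.5 xy [ 0.4629 -0.0847]
55: n -5.6..5.3 z 42.6 xy [ 0.463  -0.0767]
63: n -5.3..5.4 z 41.5 xy [ 0.4631 -0.0687]
71: n -5.5..4.2 z 40.2 xy [ 0.4632 -0.0607]
dir [0.01199158 0.9999281 ] yaw -0.0119918626831
[... 2751 characters left out ...]
54 -0.3566]
-43: n -6.5..9.4 z 50.1 xy [ 0.6037 -0.3487]
-35: n -11.2..6.4 z 50.7 xy [ 0.602  -0.3409]
-27: n -7.0..13.1 z 47.2 xy [ 0.6004 -0.3331]
-19: n -12.8..7.1 z 49.0 xy [ 0.5987 -0.3253]
-11: n -9.2..6.2 z 48.1 xy [ 0.5971 -0.3174]
-3: n -12.2..6.7 z 47.1 xy [ 0.5954 -0.3096]
5: n -10.3..3.9 z 49.1 xy [ 0.5937 -0.3018]
13: n -5.5..2.0 z 44.8 xy [ 0.5921 -0.294 ]
21: n -8.7..6.3 z 45.6 xy [ 0.5904 -0.2861]
29: n -3.5..1.9 z 43.8 xy [ 0.5887 -0.2783]
37: n -5.2..0.6 z 42.0 xy [ 0.5871 -0.2705]
45: n -6.5..9.0 z 41.8 xy [ 0.5854 -0.2627]
53: n -7.0..14.7 z 41.9 xy [ 0.5838 -0.2548]
dir [-0.20785807  0.978159  ] yaw 0.2093846965640574 len 0.11104157281916267 tip [ 0.58312243 -0.25185693]
```

```bash
python3 -m inch '[[0.9,-0.07,0,0,0,-0.5],[0.9,-0.07,0,0,0,-0.5],[0.9,-0.07,0,0,0,-0.5],[0.9,-0.07,0,0,0,-0.5],[0.9,-0.07,0,0,0,-0.5],[0.9,-0.07,0,0,0,-0.5],[0.9,-0.07,0,0,0,-0.5],[0.9,-0.07,0,0,0,-0.5],[0.9,-0.07,0,0,0,-0.5],[0.9,-0.07,0,0,0,-0.5],[0.9,-0.07,0,0,0,-0.5]]'
cat >> h.py <<'E'
def row(pos,yvec,s):
    "relative row to tool-down pose at pos, tool y along yvec (sign nearest current)"
    M=R.from_rotvec(s["tool_rot"]).as_matrix(); y=np.array([*yvec,0.]);y/=np.linalg.norm(y)
    if y@M[:,1]<0: y=-y
    z=np.array([0,0,-1.]); T=np.stack([np.cross(y,z),y,z],1)
    r=np.r_[M.T@(np.array(pos)-s["ee_pos"])/.3, R.from_matrix(M.T@T).as_rotvec()/np.pi]
    print("row",r.round(4).tolist(),"fk-x",T[:,0].round(2)); return r
def band(W,cx,cy,r,z0,z1):
    m=(abs(W[...,0]-cx)<r)&(abs(W[...,1]-cy)<r)&(W[...,2]>z0)&(W[...,2]<z1); p=W[m]
    c,s,a=cv2.minAreaRect((p[:,:2]*1000).astype(np.float32))
    print("band",z0,z1,len(p),np.round(c,1),np.round(s,1),round(a,2),"zmax",p[:,2].max().round(4)); return p
E
python3 - <<'E'
from h import *
s=state(); c=read_camera("wrist"); W=cloud(c,s); save("w1",c); np.savez("w1.npz",W=W,c=c["color"])
print(s["joint_positions"],s["ee_pos"])
for d in trace("wrist","wheel"): print(round(d["p"],2),np.round(d["at"]),np.nanmedian(W[d["mask"]],0).round(3))
for z in [(.06,.105),(.08,.105),(.09,.105),(.094,.105),(.018,.032)]: band(W,.475,.30,.07,*z)
p=forkpose(W)
E
```

```text
clock: 2.72
ee_pos: [0.479, 0.27, 0.2423]
tool_rot: [-0.003, -3.142, 0.0]
contact_force: [-0.2, -0.0, -0.9]
gripper_width: 0.0855
grasp_force: 0.0
[ 5.13269941e-01  3.17472231e-01  1.03605437e-01  1.35695097e+00
 -6.50870360e-06  5.15111776e-01] [0.47899266 0.26998656 0.24229024]
0.75 [355. 174.] [0.466 0.304 0.095]
0.68 [577. 161.] [0.444 0.615 0.063]
0.64 [465.  95.] [0.387 0.421 0.075]
band 0.06 0.105 3357 [472.3 305.8] [84.1 38.6] 1.49 zmax 0.1021
band 0.08 0.105 2945 [473.2 305.8] [74.9 38.6] 1.35 zmax 0.1021
band 0.09 0.105 2332 [473.6 305.8] [57.  38.6] 1.35 zmax 0.1021
band 0.094 0.105 1806 [472.8 305.9] [47.1 38.4] 0.35 zmax 0.1021
band 0.018 0.032 665 [473.7 304.6] [94.9 55.4] 0.01 zmax 0.032
fork base [567.   60.6] [ 90.9 131.5] 82.9 2353
upright tops 578 [0.5658 0.0628 0.0799]
```

View pics/w1.png

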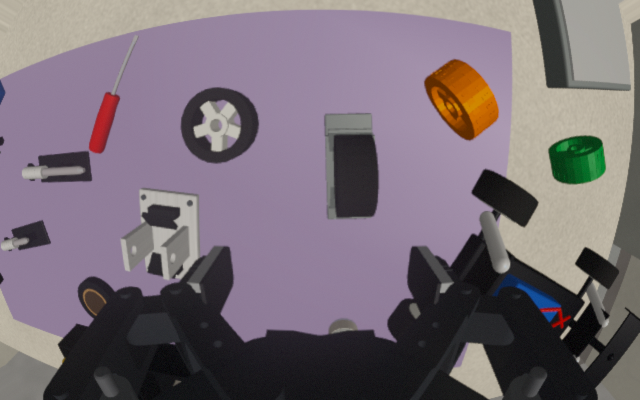

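```bash
python3 - <<'E'
from h import *
d=np.load("w1.npz"); W=d["W"]; s=state()
M=R.from_rotvec(s["tool_rot"]).as_matrix(); P=(W-s["ee_pos"])@M
for lo,hi in [(-.06,-.035),(.035,.06)]:
    m=(abs(P[...,0])<.02)&(P[...,1]>lo)&(P[...,1]<hi)&(P[...,2]>-.06)&(P[...,2]<.03); q=P[m]; print(len(q), np.percentile(q[:,2],[50,95,100]).round(4), np.percentile(q[:,1],[0,100]).round(4),np.percentile(q[:,0],[0,100]).round(4))
c=d["c"]; w0=np.load("w0.npz")["c"]
a=cv2.resize(c[90:240,280:430],(400,400),interpolation=cv2.INTER_CUBIC); b=cv2.resize(w0[200:350,215:365],(400,400),interpolation=cv2.INTER_CUBIC)
cv2.imwrite("pics/crop.png",np.hstack([a,b])[...,::-1])
row([.473,.3058,.15],[-.02,1],s);row([.473,.3058,.082],[-.02,1],s)
E
```

```text
4237 [-0.0425 -0.0099 -0.0017] [-0.06   -0.0362] [-0.0115  0.0148]
3943 [-0.0401 -0.0095 -0.002 ] [0.0364 0.06  ] [-0.0117  0.016 ]
row [0.0201, 0.1193, 0.3077, -0.0, -0.0, -0.0067] fk-x [-1.   -0.02 -0.  ]
row [0.0201, 0.1193, 0.5343, -0.0, -0.0, -0.0067] fk-x [-1.   -0.02 -0.  ]
```

View pics/crop.png

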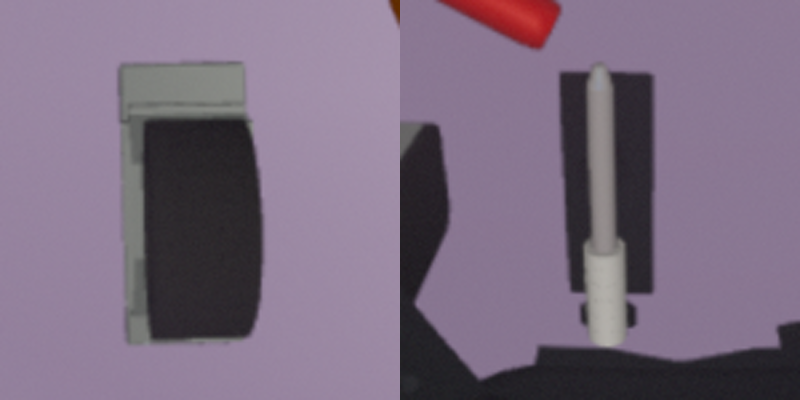

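```bash
python3 -m inch '[[0.02,0.119,0.2,0,0,-0.005],[0.02,0.119,0.35,0,0,-0.005],[0.02,0.119,0.45,0,0,-0.005],[0.02,0.119,0.52,0,0,-0.005],[0.02,0.119,0.54,0,0,-0.005],[0.02,0.119,0.541,0,0,-0.005],[0.02,0.119,0.541,0,0,-0.005]]'
python3 -m inch '[[0,0,0,0,0,0],[0,0,0,0,0,0],[0,0,0,0,0,0],[0,0,0,0,0,0],[0,0,0,0,0,0],[0,0,0,0,0,0],[0,0,0,0,0,0],[0,0,0,0,0,0]]' 1 40
```

```text
clock: 3.7
ee_pos: [0.4735, 0.306, 0.081]
tool_rot: [-0.024, 3.14, 0.001]
contact_force: [0.5, -0.2, 0.0]
gripper_width: 0.0853
grasp_force: 0.0
clock: 4.7
ee_pos: [0.473, 0.3058, 0.0803]
tool_rot: [-0.025, 3.141, 0.0]
contact_force: [-1.2, -1.0, 6.1]
gripper_width: 0.0377
grasp_force: 39.7
```

```bash
python3 -m inch '[[0,0,-0.08,0,0,0],[0,0,-0.2,0,0,0],[0,0,-0.3,0,0,0],[0,0,-0.4,0,0,0],[0,0,-0.4,0,0,0]]'
python3 - <<'E'
from h import *
s=state(); c=read_camera("wrist"); W=cloud(c,s); np.savez("w2.npz",W=W,c=c["color"]);save("w2",c)
M=R.from_rotvec(s["tool_rot"]).as_matrix(); P=(W-s["ee_pos"])@M
# wheel side/fingers in tool frame
m=(abs(P[...,0])<.06)&(abs(P[...,1])<.06)&(P[...,2]>-.04)&(P[...,2]<.1); q=P[m]
for x in np.arange(-.05,.05,.01):
    k=q[(q[:,0]>=x)&(q[:,0]<x+.01)&(abs(q[:,1])<.017)]
    if len(k): print(round(x,3),len(k),"zmin",k[:,2].min().round(4))
w=q[(abs(q[:,1])<.025)]; print(cv2.minAreaRect((w[:,:2]*1000).astype(np.float32)))
for sg in (-1,1):
    f=q[(sg*q[:,1]>.0195)&(abs(q[:,0])<.013)&(sg*q[:,1]<.04)]; print("finger tip z",np.percentile(f[:,2],[50,95,99,100]).round(4))
forkpose(W)
row([.5668,.0603,.20],[.118,1],s)
E
```

```text
clock: 5.32
ee_pos: [0.4739, 0.3063, 0.202]
tool_rot: [-0.025, 3.139, 0.003]
contact_force: [0.1, -0.6, -1.0]
gripper_width: 0.0376
grasp_force: 40.4
-0.04 103 zmin -0.0094
-0.03 516 zmin -0.0163
-0.02 986 zmin -0.02
-0.01 1409 zmin -0.0213
0.0 1807 zmin -0.0217
0.01 2121 zmin -0.0203
0.02 2306 zmin -0.0162
0.03 2349 zmin -0.0078
0.04 737 zmin 0.0081
((3.249652862548828, 0.1408557891845703), (49.90085220336914, 78.93589782714844), 89.3611068725586)
finger tip z [-0.0256 -0.0007  0.0028  0.0052]
finger tip z [-0.026  -0.0024  0.0026  0.0046]
fork base [566.7  60.6] [ 91.4 130.7] 83.3 2576
upright tops 602 [0.5659 0.0637 0.0797]
row [-0.2968, -0.8248, 0.0059, 0.0006, 0.0009, 0.0424] fk-x [-0.99  0.12  0.  ]
```

```bash
python3 -m inch '[[-0.06,-0.165,0,0,0,0.01],[-0.15,-0.37,0,0,0,0.02],[-0.22,-0.57,0,0,0,0.04],[-0.27,-0.74,0.03,0,0,0.042],[-0.295,-0.823,0.07,0,0,0.042],[-0.295,-0.823,0.1,0,0,0.042],[-0.295,-0.823,0.12,0,0,0.042],[-0.295,-0.823,0.12,0,0,0.042],[-0.295,-0.823,0.12,0,0,0.042],[-0.295,-0.823,0.12,0,0,0.042]]'
python3 - <<'E'
from h import *
s=state(); c=read_camera("wrist"); W=cloud(c,s); np.savez("w3.npz",W=W,c=c["color"]);save("w3",c)
F=np.array([.5668,.0605]); a=-.118; X=np.array([np.cos(a),np.sin(a)]);Y=np.array([-np.sin(a),np.cos(a)])
xy=(W[...,:2]-F); u=xy@X; v=xy@Y; z=W[...,2]
def rect(m): 
    p=np.stack([u[m],v[m]],1)*1000; print(m.sum(),np.percentile(p,[2,50,98],axis=0).round(1).tolist(),p.min(0).round(1),p.max(0).round(1),cv2.minAreaRect(p.astype(np.float32))[2])
print("base");rect((abs(u)<.08)&(abs(v)<.06)&(z>.006)&(z<.018))
for v0 in(-.029,.029): print("top",v0);rect((abs(u)<.035)&(abs(v-v0)<.012)&(z>.07)&(z<.088))
print("tyre");rect((abs(u)<.05)&(abs(v)<.023)&(z>.12)&(z<.19))
row([.5668,.0605,.09],[.118,1],s)
E
```

```text
clock: 6.62
ee_pos: [0.5655, 0.0607, 0.1644]
tool_rot: [0.181, 3.136, 0.0]
contact_force: [0.2, -0.2, -1.6]
gripper_width: 0.037
grasp_force: 40.6
base
3495 [[-64.1, -44.7], [-48.3, -0.7], [3.0, 43.5]] [-64.9 -45.9] [47.9 44.6] 89.9533462524414
top -0.029
130 [[-21.5, -33.8], [-12.7, -32.4], [5.7, -30.4]] [-21.6 -33.8] [  6.7 -29.9] 84.22120666503906
top 0.029
49 [[-21.5, 29.9], [-18.9, 31.9], [-6.4, 32.6]] [-21.6  29.7] [-6.4 32.7] 0.3871665298938751
tyre
14321 [[-43.1, -18.3], [-16.8, 0.7], [24.4, 19.7]] [-44.3 -23. ] [33.7 23. ] 1.1142635345458984
row [-0.0043, -0.0002, 0.248, 0.0001, 0.0002, 0.0006] fk-x [-0.99  0.12  0.  ]
```

View pics/w3.png

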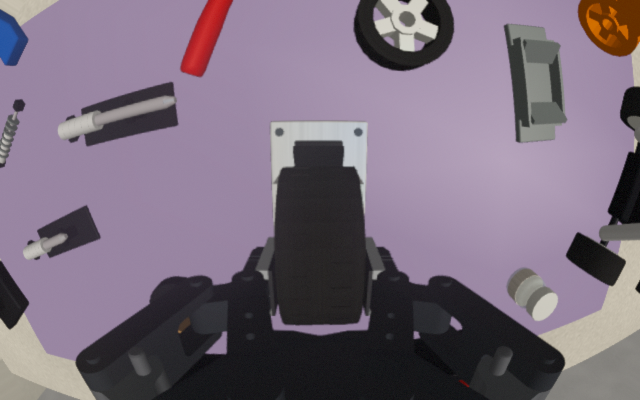

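```bash
python3 -m inch '[[-0.004,-0.003,0.04,0,0,0],[-0.004,-0.003,0.08,0,0,0],[-0.004,-0.003,0.12,0,0,0],[-0.004,-0.003,0.15,0,0,0],[-0.004,-0.003,0.18,0,0,0],[-0.004,-0.003,0.2,0,0,0],[-0.004,-0.003,0.21,0,0,0],[-0.004,-0.003,0.22,0,0,0],[-0.004,-0.003,0.228,0,0,0],[-0.004,-0.003,0.228,0,0,0],[-0.004,-0.003,0.228,0,0,0]]'
python3 - <<'E'
from h import *
s=state();row([.5668,.0605-.001,.09],[.118,1],s)
E
```

```text
clock: 8.05
ee_pos: [0.5665, 0.0592, 0.0957]
tool_rot: [0.182, 3.136, 0.0]
contact_force: [0.2, -0.2, -1.3]
gripper_width: 0.037
grasp_force: 40.6
row [-0.0008, 0.0011, 0.0191, 0.0, 0.0001, 0.0004] fk-x [-0.99  0.12  0.  ]
```

```bash
python3 -m inch '[[0,0,0.004,0,0,0],[0,0,0.008,0,0,0],[0,0,0.012,0,0,0],[0,0,0.015,0,0,0],[0,0,0.015,0,0,0]]'
```

```text
clock: 8.68
ee_pos: [0.5664, 0.0592, 0.091]
tool_rot: [-0.182, -3.136, 0.0]
contact_force: [0.3, -0.7, -1.4]
gripper_width: 0.0373
grasp_force: 40.6
```

```bash
python3 -m inch '[[0,0,0.002,0,0,0],[0,0,0.004,0,0,0],[0,0,0.004,0,0,0]]'
```

```text
clock: 9.05
ee_pos: [0.5666, 0.0592, 0.0906]
tool_rot: [0.182, 3.136, 0.0]
contact_force: [-3.5, -1.2, 9.8]
gripper_width: 0.0375
grasp_force: 46.7
```

```bash
python3 -m inch '[[0,0,-0.001,0,0,0],[0,0,-0.001,0,0,0],[0,0,-0.001,0,0,0],[0,0,-0.001,0,0,0],[0,0,-0.001,0,0,0],[0,0,-0.001,0,0,0],[0,0,-0.05,0,0,0],[0,0,-0.15,0,0,0],[0,0,-0.3,0,0,0],[0,0,-0.45,0,0,0],[0,0,-0.45,0,0,0]]' -1
python3 - <<'E'
from h import *
s=state(); c=read_camera("wrist"); W=cloud(c,s); np.savez("w4.npz",W=W,c=c["color"]);save("w4",c)
print(s["ee_pos"],s["joint_positions"])
F=np.array([.5668,.0605]); a=-.118; X=np.array([np.cos(a),np.sin(a)]);Y=np.array([-np.sin(a),np.cos(a)])
xy=(W[...,:2]-F); u=xy@X; v=xy@Y; z=W[...,2]
def rect(m): 
    p=np.stack([u[m],v[m]],1)*1000; print(m.sum(),p.min(0).round(1),p.max(0).round(1),cv2.minAreaRect(p.astype(np.float32)),z[m].max())
print("base");rect((abs(u)<.08)&(abs(v)<.06)&(z>.006)&(z<.018))
for v0 in(-.029,.029): print("top",v0);rect((abs(u)<.035)&(abs(v-v0)<.010)&(z>.076)&(z<.088))
print("tyre");rect((abs(u)<.05)&(abs(v)<.023)&(z>.09)&(z<.12));rect((abs(u)<.05)&(abs(v)<.023)&(z>.1)&(z<.12))
E
```

```text
clock: 10.42
ee_pos: [0.5681, 0.0593, 0.2294]
tool_rot: [0.182, 3.13, 0.002]
contact_force: [-0.4, -0.4, -0.1]
gripper_width: 0.0855
grasp_force: 0.0
[0.56807985 0.05933712 0.22935083] [ 1.04093380e-01  3.58430445e-01  1.28609346e-01  1.33448064e+00
 -3.50566287e-05  2.20353586e-01]
base
3041 [-64.3 -46.2] [66.1 44.7] ((0.9310531616210938, -0.7324333190917969), (130.3421173095703, 90.86979675292969), 0.04207639768719673) 0.017176135187686625
top -0.029
440 [-21.3 -33.7] [ 22.4 -25. ] ((0.5394496917724609, -29.376432418823242), (43.67026138305664, 8.765762329101562), 0.16813941299915314) 0.08401901164528369
top 0.029
404 [-21.4  24.4] [22.6 33.1] ((0.5616550445556641, 28.774503707885742), (43.9860954284668, 8.658270835876465), 0.7048091888427734) 0.08336834795784737
tyre
3433 [-36.9 -20.4] [37.2 18.9] ((0.24936676025390625, -0.7511215209960938), (73.93562316894531, 38.30647277832031), 0.9445996880531311) 0.1126161440108008
2723 [-28.6 -20.2] [29.4 18.7] ((0.4047889709472656, -0.7190189361572266), (57.66537857055664, 38.23637008666992), 0.9304488897323608) 0.1126161440108008
```

View pics/w4.png

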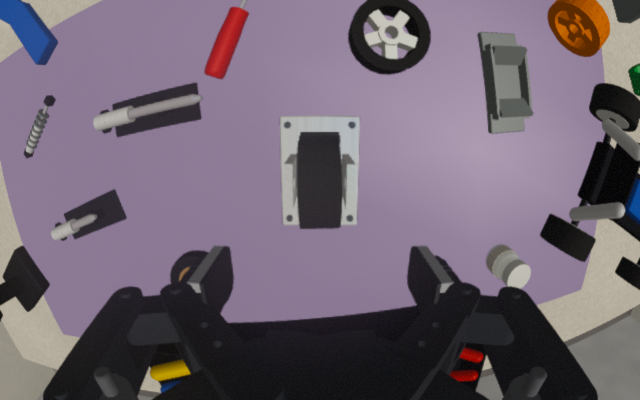

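```bash
python3 - <<'E'
from h import *
s=state(); M=R.from_rotvec(s["tool_rot"]).as_matrix()
d=np.array([.012,1]); 
pos=[.4617,-.1755,.10]
y=np.array([1,-.012,0.]); z=np.array([0,0,-1.]); T=np.stack([np.cross(y,z),y,z],1); print(T[:,0])
print(M.T@(pos-s["ee_pos"])/.3, R.from_matrix(M.T@T).as_rotvec()/np.pi)
W=np.load("w4.npz")["W"]; pinfit(W,.467,-.13)
E
```

```text
[0.012 1.    0.   ]
[ 0.26031949 -0.8185621   0.42206206] [0.00101372 0.00071122 0.46682628]
-74: n -12.6..12.7 z 45.6 xy [ 0.4618 -0.2052]
-66: n -13.0..10.7 z 45.8 xy [ 0.4619 -0.1972]
-58: n -12.6..11.9 z 45.7 xy [ 0.462  -0.1892]
-50: n -11.0..9.4 z 46.8 xy [ 0.4621 -0.1812]
-42: n -10.0..9.5 z 46.7 xy [ 0.4621 -0.1732]
-34: n -10.7..9.0 z 46.0 xy [ 0.4622 -0.1652]
-26: n -10.7..9.8 z 46.0 xy [ 0.4623 -0.1572]
-18: n -10.0..8.7 z 45.9 xy [ 0.4624 -0.1492]
-10: n -6.1..5.7 z 42.2 xy [ 0.4625 -0.1412]
-2: n -6.3..5.6 z 41.7 xy [ 0.4626 -0.1332]
6: n -6.4..5.1 z 41.9 xy [ 0.4626 -0.1252]
14: n -12.1..11.1 z 42.2 xy [ 0.4627 -0.1172]
22: n -12.2..11.5 z 41.7 xy [ 0.4628 -0.1092]
30: n -6.1..5.3 z 42.2 xy [ 0.4629 -0.1012]
38: n -6.3..5.9 z 42.8 xy [ 0.463  -0.0932]
46: n -6.4..6.1 z 41.5 xy [ 0.4631 -0.0852]
54: n -6.1..5.4 z 42.2 xy [ 0.4632 -0.0772]
62: n -5.9..6.0 z 41.6 xy [ 0.4632 -0.0692]
70: n -5.4..4.1 z 40.7 xy [ 0.4633 -0.0612]
dir [0.01054615 0.99994439] yaw -0.010546347376558417 len 0.1525226668154469 tip [ 0.4633708  -0.05665819]
```

```bash
python3 -m inch '[[0.03,-0.09,-0.05,0,0,0.05],[0.07,-0.22,-0.05,0,0,0.11],[0.13,-0.41,0,0,0,0.17],[0.18,-0.6,0.1,0,0,0.23],[0.23,-0.75,0.2,0,0,0.29],[0.26,-0.818,0.3,0,0,0.35],[0.26,-0.818,0.38,0,0,0.41],[0.26,-0.818,0.42,0,0,0.467],[0.26,-0.818,0.42,0,0,0.467],[0.26,-0.818,0.42,0,0,0.467],[0.26,-0.818,0.42,0,0,0.467]]'
python3 - <<'E'
from h import *
s=state();print(s["joint_positions"].__repr__());row([.4619,-.1755,.025],[1,-.011],s)
E
```

```text
clock: 11.85
ee_pos: [0.4608, -0.1755, 0.0994]
tool_rot: [2.232, 2.21, 0.001]
contact_force: [-0.2, 0.4, -0.4]
gripper_width: 0.0857
grasp_force: 0.0
array([-3.63930880e-01,  2.73243378e-01, -3.28205906e-01,  9.68512350e-01,
        3.77962627e-05,  1.21667121e+00])
row [0.0002, 0.0034, 0.2481, 0.0003, 0.0001, 0.0004] fk-x [0.01 1.   0.  ]
```

```bash
python3 -m inch '[[0,0.0035,0.08,0,0,0],[0,0.0035,0.15,0,0,0],[0,0.0035,0.2,0,0,0],[0,0.0035,0.235,0,0,0],[0,0.0035,0.248,0,0,0],[0,0.0035,0.248,0,0,0],[0,0.0035,0.248,0,0,0]]'
python3 -m inch '[[0,0,0,0,0,0],[0,0,0,0,0,0],[0,0,0,0,0,0],[0,0,0,0,0,0],[0,0,0,0,0,0],[0,0,0,0,0,0],[0,0,0,0,0,0],[0,0,0,0,0,0],[0,0,0,0,0,0],[0,0,0,0,0,0]]' 1 70
```

```text
clock: 12.72
ee_pos: [0.4619, -0.1757, 0.025]
tool_rot: [2.235, 2.207, 0.0]
contact_force: [0.0, 0.1, -0.1]
gripper_width: 0.0852
grasp_force: 0.0
clock: 13.98
ee_pos: [0.4624, -0.1757, 0.0249]
tool_rot: [2.234, 2.207, 0.001]
contact_force: [6.6, 0.5, 3.5]
gripper_width: 0.0179
grasp_force: 68.2
```

```bash
python3 -m inch '[[0,0,-0.03,0,0,0],[0,0,-0.1,0,0,0],[0,0,-0.2,0,0,0],[0,0,-0.3,0,0,0],[0,0,-0.3,0,0,0],[0,0,-0.3,0,0,0]]'
python3 - <<'E'
from h import *
s=state(); c=read_camera("wrist"); W=cloud(c,s); np.savez("w5.npz",W=W,c=c["color"]);save("w5",c)
M=R.from_rotvec(s["tool_rot"]).as_matrix(); P=(W-s["ee_pos"])@M
for x in np.arange(.0,.15,.01):
    k=(P[...,0]>=x)&(P[...,0]<x+.01)&(abs(P[...,1])<.02)&(P[...,2]>-.03)&(P[...,2]<.02); q=P[k]
    if len(q)>3: print(round(x,3),len(q),"y",np.percentile(q[:,1],[2,98]).round(4),"ztop",np.percentile(q[:,2],[2]).round(4),"xmax",q[:,0].max().round(4))
row([.5476,-.111,.115],[.9934,-.1147],s)
forkpose(W)
E
```

```text
clock: 14.72
ee_pos: [0.461, -0.1754, 0.114]
tool_rot: [-2.235, -2.207, 0.001]
contact_force: [0.0, 0.2, -1.4]
gripper_width: 0.0176
grasp_force: 68.4
0.0 1486 y [-0.0194  0.0194] ztop [-0.0277] xmax 0.01
0.01 2056 y [-0.0158  0.0146] ztop [-0.0279] xmax 0.02
0.02 1085 y [-0.0097  0.0081] ztop [-0.0201] xmax 0.03
0.03 691 y [-0.0063  0.0051] ztop [-0.0166] xmax 0.04
0.04 729 y [-0.0061  0.005 ] ztop [-0.0164] xmax 0.05
0.05 771 y [-0.006   0.0053] ztop [-0.0164] xmax 0.06
0.06 799 y [-0.006   0.0052] ztop [-0.0165] xmax 0.0699
0.07 804 y [-0.0063  0.0052] ztop [-0.0165] xmax 0.08
0.08 809 y [-0.0063  0.0053] ztop [-0.0164] xmax 0.0899
0.09 758 y [-0.0059  0.0052] ztop [-0.0166] xmax 0.1
0.1 718 y [-0.006   0.0052] ztop [-0.0163] xmax 0.11
0.11 273 y [-0.0048  0.0039] ztop [-0.0153] xmax 0.1169
row [0.2182, 0.2859, -0.0036, -0.0003, -0.0, 0.0326] fk-x [0.11 0.99 0.  ]
fork base [0. 0.] [0. 0.] 0.0 0
upright tops 0
```

View pics/w5.png

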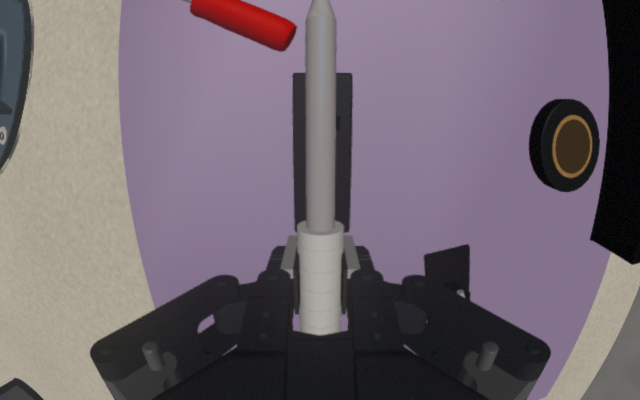

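```bash
python3 -m inch '[[0.06,0.08,0,0,0,0.01],[0.15,0.19,0,0,0,0.025],[0.218,0.285,0,0,0,0.0325],[0.218,0.285,0.06,0,0,0.0325],[0.218,0.285,0.12,0,0,0.0325],[0.218,0.285,0.17,0,0,0.0325],[0.218,0.285,0.19,0,0,0.0325],[0.218,0.285,0.19,0,0,0.0325],[0.218,0.285,0.19,0,0,0.0325],[0.218,0.285,0.19,0,0,0.0325]]'
python3 - <<'E'
from h import *
s=state(); c=read_camera("wrist"); W=cloud(c,s); np.savez("w6.npz",W=W,c=c["color"]);save("w6",c)
M=R.from_rotvec(s["tool_rot"]).as_matrix(); P=(W-s["ee_pos"])@M
for z0 in [(.0,.03)]: pass
for x in np.arange(.03,.26,.01):
    k=(P[...,0]>=x)&(P[...,0]<x+.01)&(abs(P[...,1])<.06)&(P[...,2]>-.06)&(P[...,2]<.0); q=P[k]
    if len(q)>3: print(round(x,3),len(q),"y",np.percentile(q[:,1],[1,99]).round(4),"ztop",np.percentile(q[:,2],[2]).round(4))
row([.5476,-.111,.057],[.9934,-.1147],s)
F=np.array([.5673,.0599]); a=-.115; X=np.array([np.cos(a),np.sin(a)]);Y=np.array([-np.sin(a),np.cos(a)])
d=s["ee_pos"][:2]-F; print("uv",d@X,d@Y, "tool x", M[:,0])
E
```

```text
clock: 16.02
ee_pos: [0.5482, -0.1113, 0.0581]
tool_rot: [2.345, 2.09, 0.001]
contact_force: [-0.3, 0.0, -1.6]
gripper_width: 0.018
grasp_force: 68.6
0.03 700 y [-0.0064  0.005 ] ztop [-0.0165]
0.04 727 y [-0.0063  0.005 ] ztop [-0.0165]
0.05 777 y [-0.0062  0.0053] ztop [-0.0164]
0.06 788 y [-0.0065  0.0052] ztop [-0.0166]
0.07 818 y [-0.0065  0.0051] ztop [-0.0165]
0.08 804 y [-0.0064  0.0055] ztop [-0.0164]
0.09 752 y [-0.006   0.0051] ztop [-0.0165]
0.1 717 y [-0.0065  0.0055] ztop [-0.0164]
0.11 270 y [-0.0049  0.0042] ztop [-0.0154]
row [0.0008, -0.002, 0.0035, 0.0003, 0.0, 0.0001] fk-x [0.11 0.99 0.  ]
uv 0.0006496174717772817 -0.17226437594193356 tool x [ 1.14501350e-01  9.93423089e-01 -8.73813377e-05]
```

View pics/w6.png

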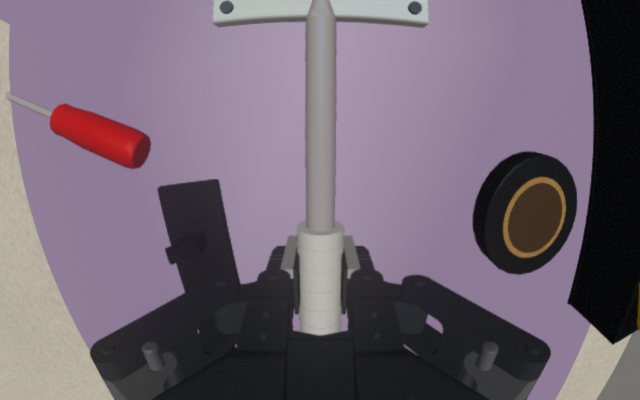

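```bash
python3 -m inch '[[0,0,0.003,0,0,0],[0.03,0,0.003,0,0,0],[0.05,0,0.003,0,0,0],[0.07,0,0.003,0,0,0],[0.09,0,0.003,0,0,0],[0.11,0,0.003,0,0,0],[0.12,0,0.003,0,0,0],[0.12,0,0.003,0,0,0]]'
```

```text
clock: 17.08
ee_pos: [0.552, -0.0753, 0.0566]
tool_rot: [2.345, 2.091, -0.0]
contact_force: [-0.0, 0.2, -0.7]
gripper_width: 0.0185
grasp_force: 68.6
```

```bash
python3 -m inch '[[0.02,0,0,0,0,0],[0.04,0,0,0,0,0],[0.06,0,0,0,0,0],[0.08,0,0,0,0,0],[0.1,0,0,0,0,0],[0.12,0,0,0,0,0],[0.12,0,0,0,0,0]]'
```

```text
clock: 17.95
ee_pos: [0.5561, -0.0392, 0.0566]
tool_rot: [-2.344, -2.091, 0.0]
contact_force: [-0.2, -0.1, -0.9]
gripper_width: 0.0181
grasp_force: 68.6
```

```bash
python3 -m inch '[[0.02,0,0,0,0,0],[0.035,0,0,0,0,0],[0.05,0,0,0,0,0],[0.07,0,0,0,0,0],[0.09,0,0,0,0,0],[0.11,0,0,0,0,0],[0.125,0,0,0,0,0],[0.125,0,0,0,0,0]]'
```

```text
clock: 18.95
ee_pos: [0.5604, -0.0021, 0.0566]
tool_rot: [-2.345, -2.091, -0.0]
contact_force: [0.6, -0.4, -1.3]
gripper_width: 0.018
grasp_force: 68.6
```

Last few millimetres, until the head meets the upright.

```bash
python3 -m inch '[[0.006,0,0,0,0,0],[0.012,0,0,0,0,0],[0.016,0,0,0,0,0],[0.02,0,0,0,0,0],[0.02,0,0,0,0,0]]'
python3 - <<'E'
from h import *
s=state()
F=np.array([.5673,.0599]); a=-.115; X=np.array([np.cos(a),np.sin(a)]);Y=np.array([-np.sin(a),np.cos(a)])
d=s["ee_pos"][:2]-F; print("uv",d@X,d@Y,s["contact_force"])
E
```

```text
clock: 19.58
ee_pos: [0.5611, 0.0036, 0.0566]
tool_rot: [2.345, 2.091, -0.0]
contact_force: [-0.5, -1.4, -1.1]
gripper_width: 0.018
grasp_force: 68.6
uv 0.0002957627640396741 -0.056650812607479166 [-0.52258191 -1.37225462 -1.05419488]
```

```bash
python3 -m inch '[[0.003,0,0,0,0,0],[0.006,0,0,0,0,0],[0.006,0,0,0,0,0]]'
```

```text
clock: 19.95
ee_pos: [0.5611, 0.0041, 0.0566]
tool_rot: [2.345, 2.088, -0.003]
contact_force: [-2.5, -10.2, -0.6]
gripper_width: 0.0181
grasp_force: 68.8
```

```bash
python3 -m inch '[[0.004,0,0,0,0,0],[0.004,0,0,0,0,0],[0.004,0,0,0,0,0],[0.004,0,0,0,0,0],[0.004,0,0,0,0,0],[0.004,0,0,0,0,0],[0.004,0,0,0,0,0],[0,0,-0.1,0,0,0],[-0.05,0,-0.25,0,0,0],[-0.2,0,-0.45,0,0,0],[-0.3,0,-0.5,0,0,0],[-0.3,0,-0.5,0,0,0],[-0.3,0,-0.5,0,0,0]]' -1
python3 - <<'E'
from h import *
s=state(); c=read_camera("wrist"); W=cloud(c,s); save("w7",c)
F=np.array([.5673,.0599]); a=-.115; X=np.array([np.cos(a),np.sin(a)]);Y=np.array([-np.sin(a),np.cos(a)])
xy=(W[...,:2]-F); u=xy@X; v=xy@Y; z=W[...,2]
for n,m in [("head",(abs(u)<.02)&(v<-.0345)&(v>-.12)&(z>.067)&(z<.085)),("shaft out",(abs(u)<.015)&(v>.037)&(v<.09)&(z>.06)&(z<.08)),("tyre",(abs(u)<.05)&(abs(v)<.023)&(z>.1)&(z<.12))]:
    if m.sum()>5: p=np.stack([u[m],v[m],z[m]],1)*1000; print(n,m.sum(),p.min(0).round(1),p.max(0).round(1))
cv2.imwrite("pics/crop2.png",cv2.resize(c["color"][0:260,220:480],(600,600))[...,::-1])
E
```

```text
clock: 21.58
ee_pos: [0.5508, -0.0838, 0.206]
tool_rot: [-2.345, -2.09, 0.0]
contact_force: [-0.5, 0.8, -0.6]
gripper_width: 0.0853
grasp_force: 0.0
head 1405 [ -9.5 -89.5  67. ] [  9.5 -34.5  77. ]
tyre 3113 [-29.2 -20.2 100. ] [ 29.   17.  112.2]
```

View pics/crop2.png

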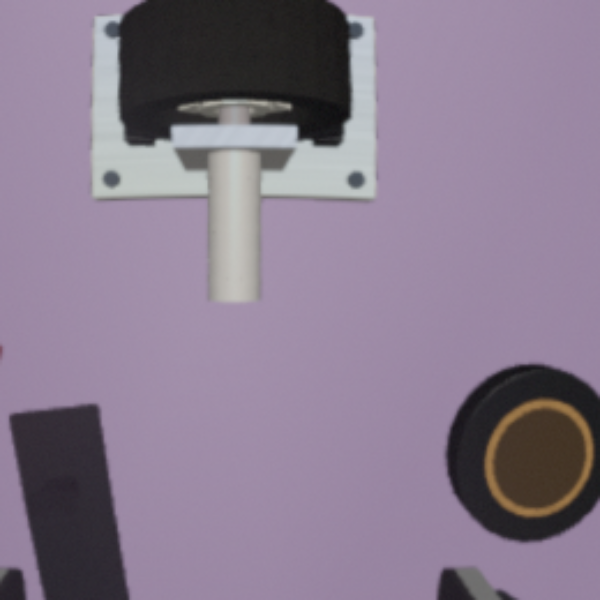

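The crop shows the head (235,225) snug against the entry upright and the shaft inside the hub. The head end measures at -89.5 mm, which puts the shoulder at about -33.5 mm. Handing in.

```bash
python3 -c "
from bench import *
print(sign_off())"
```

```text
the job is handed in; nothing more can be done
None
```

The wheel is seated in the fork's cradle, and the long pin is pushed through from the entry side with its head against the upright (shoulder about 0.5 mm from the face). I handed the job in at about 22 s; no verdict was returned.

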